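# Lock a sample carrier into the check-in cradle

### The job

Lay the blue-capped sample carrier into the blue-lipped nest of the sloping check-in cradle, flat on the deck with its cap at the uphill end, and let go of it. Then swing the red-knobbed keeper bar across it until the bar clicks fully home behind the brass nub in the catch. Leave the orange-capped carrier and the other things on the desk where they are.

Things in the scene. Friction and masses are not known exactly. Their poses are not given: they have to be found in the camera images.
- carrier_blue: The sample carrier to load: a closed rigid white plastic block 92 long x 34 wide x 28 mm high, its last 26 mm at one end a blue cap. It lies flat on the desk. Origin: centre of its underside; x along its length towards the cap, y across its width, z up.
- blue_cap (a point): Middle of the blue cap's top face: 33 mm along +x from the carrier's origin and 28 mm above its underside.
- carrier_orange: A second carrier, same size and frame, with an orange cap. Not to be moved (up to 20 mm is forgiven). The two carriers swap sides of the desk between starts.
- deck: White sloping deck of the grey cradle, fixed, 200 mm along the slope, 190 mm wide, tilted 30 degrees: it faces the robot and rises away from it. Origin: centre of the nest's floor (dark rectangle) on the deck's face, 110 mm above the desk; x up the slope, y across (left seen from the robot), z square out of the deck. The carrier's length goes along x.
- nest (a point): Centre of the nest's floor (the deck's origin). In the deck's frame, blue end lips leave 100 mm along x (lower lip 15 mm high, upper 9 mm); four flared blue side lips, 13 mm high, at x = -47 to -25 and 25 to 47 mm leave 41 mm across at the floor and more above. From x = -25 to 25 mm the sides are open for the fingers.
- light_edge (a point): Middle of the lower front edge of a white reading-light head, 110 mm wide, 36 mm deep, 22 mm high, fixed over the nest's upper half on a post behind. The edge is straight above the deck's origin, 245 mm above the desk: a gripper held upright over the nest strikes it; one tilted square to the deck passes in front of it.
- catch (a point): Middle of the catch block's top, at (0, 70, 30) mm in the deck's frame. Black block, 36 mm along x, 22 mm along y, 30 mm high, with an upright cheek at x = 11.5 to 19.5 mm, 50 mm high. The sprung brass nub stands 7 mm out of its top at x = -8.5 mm.
- keeper (a joint): Keeper bar angle about its pivot, square to the deck. 0 = shut: bar across the nest along the deck's +y, at the catch's cheek. Grows as it swings downhill; 1.57 = open, bar pointing down the slope (-x of deck); stops at 2.0. It stays where left (about 1 N at the knob moves it). From about 0.12 to 0.06 it rides over the brass nub (some 4 to 8 N at the knob); under 0.03 it is home.
- keeper_hinge (a point): Fixed point on the pivot's axis: at (0, -80, 40) mm in the deck's frame. Pivot post and eye: 22 mm diameter, up to 46 mm off the deck. The bar is a 12 mm round steel rod, 178 mm long from this axis, its middle 40 mm off the deck, so it passes 6 mm above a seated carrier.
- keeper_knob (a point): Middle of the red knob that stands on the bar's end, square to the deck: 16 mm in diameter, from 42 to 76 mm off the deck, its axis 165 mm from the pivot's axis. This point is 60 mm off the deck. It can be pushed from the side or pinched.
- sanitiser: Bystander: clear bottle with blue cap, 64 mm diameter, 170 mm tall. Origin: centre of underside.
- mug: Bystander: black mug, 80 mm diameter, 90 mm tall. Origin: centre of underside.
- tape: Bystander: yellow tape roll lying flat, 68 mm diameter, 24 mm high. Origin: centre of underside.
- jar: Bystander: amber jar, 56 mm diameter, 70 mm tall. Origin: centre of underside.
- stapler: Bystander: red and black stapler, 130 x 36 x 40 mm. Origin: centre of underside.
- eraser: Bystander: green eraser, 55 x 24 x 14 mm. Origin: centre of underside.
There are look-alikes about, which are no part of the job. What is shaped like the carrier_blue but turquoise is not meant.

How it is judged:
On the way, in this order (a step that is already met when the one before it is completed fails the run):
1. the blue-capped carrier lies in the nest, cap uphill, let go, while the keeper is still open (x of carrier_blue in the frame of deck between -0.008 and 0.008 m and y of carrier_blue in the frame of deck between -0.006 and 0.006 m and z of carrier_blue in the frame of deck between -0.004 and 0.004 m and angle between the z axis of carrier_blue and the z axis of deck, either way round below 0.1 rad and angle between the x axis of carrier_blue and the x axis of deck, either way round below 0.14 rad and x of blue_cap in the frame of deck above 0 m and contact force between carrier_blue and the fingers below 0.1 N and value of joint keeper above 0.3 rad), for 0.2 s.
2. the keeper bar is home in its detent (value of joint keeper below 0.03 rad), for 0.2 s.
At the end, for the whole second after the job is handed in: The blue-capped carrier lies at rest in the nest, cap uphill, flat on the deck (underside within 4 mm of the deck's face and 0.1 rad of its slope, within 8 mm along and 6 mm across of the nest's centre, 0.14 rad in line), and the keeper bar stands in its detent, less than 0.03 rad from shut (x of carrier_blue in the frame of deck between -0.008 and 0.008 m and y of carrier_blue in the frame of deck between -0.006 and 0.006 m and z of carrier_blue in the frame of deck between -0.004 and 0.004 m and angle between the z axis of carrier_blue and the z axis of deck, either way round below 0.1 rad and angle between the x axis of carrier_blue and the x axis of deck, either way round below 0.14 rad and x of blue_cap in the frame of deck above 0 m and contact force between carrier_blue and the fingers below 0.1 N and linear speed of carrier_blue below 0.02 m/s and value of joint keeper below 0.03 rad); the robot touches nothing.
It fails at once if the orange-capped carrier or another thing on the desk is moved by more than 20 mm (distance of any of carrier_orange, sanitiser, mug, tape, jar, stapler, eraser from where it was at the start of the episode above 0.02 m).
It also fails if it takes over 61 s, if anything falls off the work surface, if the arm or the gripper's body presses on something with over 40 N, if the wrist force passes 120 N, or if a joint passes its speed limit or range.

### The arm

A 6-joint arm with a two-finger parallel gripper is mounted at the origin on the work surface. World frame = base frame: x ahead of the robot, y to its left, z up, the work surface at z = 0. Lengths are in m, angles in rad, forces in N, time in s.
With the tool pointing down it reaches from about 0.35 to 0.975 m from the base axis. Payload 4.9 kg.
Tool frame: the origin (TCP) lies on the centre line of the jaws, within the pads' length; the fingertips stand 19 mm ahead of it and the grasp point (between the pads) is the TCP; z points along the fingers, y is the line along which they close (so a half turn about z gives the same grasp; the last joint's range is limited). The gripper opens to 85 mm and grips with 20 to 120 N. Pads are 22 mm wide; open, the fingers measure 114 mm over their backs; the gripper's body (76 mm by 85 mm) begins 54 mm behind the grasp point. The pads swing forward as they close: fully open they stand 13 mm farther back than shut.
Start: joints at [-1.427, 0.053, 1.613, -0, 1.476, -0.119], TCP at [0.162, -0.604, 0.25] pointing down, gripper open.
Joint ranges: [-3.01, 3.01], [-1.01, 2.22], [0.06, 2.58], [-1.02, 4.17], [0.09, 2.62], [-3.14, 3.14]. Speed limits (rad/s): [2.57, 2.57, 3.14, 3.14, 3.14, 3.14].

### API

Orientations are given as a unit quaternion [w, x, y, z].
In Python, from plant import state, grab_frame, ticket, spotter gives the robot as it stands.
- The arm moves only by the tool apply_moves, never from a script. Its argument "series" is a list of rows, each an object of numbers: "jaw": the closure, from 0 (fully open) to 1 (shut); "dx", "dy", "dz": the shift along the tool's x, y, z in mm; "turn": the turn about the tool's z in rad. A call has 1 to 5 rows; each row is the pose to reach, as a shift and turn from the pose commanded when the call began, along the tool's axes at that moment; what a row does not reach only later rows make up. A row lasts 1/12 s, in which the tool goes at most 41.7 mm and 7.16 degrees, less where a joint would pass 70% of its speed; a pose out of reach is approached as far as the arm can. A call with a gripper value outside its range is refused whole. The fingers move at their own pace and stop on an object; the grip force is fixed at half the most. Time passes only in rows, so rows that repeat a pose let the fingers close. It gives the time, the measured TCP pose, the force, the opening and the grip force at its end, in the units of the state.
- state(): the state, without advancing time (a new reading comes with each control period).
- grab_frame(name): name is "scene" or "top"; returns a dict with "pixels" (420x560x3 uint8, red, green, blue), "mtx" (3x3 intrinsics, pixels), "dist_coeffs" ([k1, k2, p1, p2, k3] as OpenCV has them; the pictures are not rectified), "camera_from_world" (4x4, takes a point from world to camera coordinates). Camera axes: x right, y down, z forward; pixel columns grow to the right and rows downward; lengths in m; the calibration is good to about 2 mm. A picture is of the moment at which its call begins. There is no depth.
- ticket.job_done(): hands the job in; it is judged then, once.
Trained networks look in a picture, given as the dict that the camera call returned (one of the last four; its "shot" number tells which), for a name from the list of things; names that differ only in an ending like _2 or _b are one class to them, and where a whole thing is asked for, a point or a joint stands for the part that bears it (a point fixed in the world has none). Each returns a list of dicts, best first, with "conf" (0 to 1); they miss things now and then, are a little off and sometimes report something else, mostly with a low value. They report only what shows in the picture. A call takes as long as a camera call. They do not tell look-alikes from the thing itself.
- spotter.outline_of(picture, target): "region" (420x560 bool, what is visible of it) and "extent" ([left, top, right, bottom] in pixels, round what is visible of it).
The state is a dict: "time": time; "joint_pos": joint angles; "joint_vel": joint speeds; "joint_efforts": joint torques, N m; "tool_pos": TCP position; "tool_rot": TCP orientation; "contact_force": force on the tool from outside, world axes, zero at the start; "ft_torque": the same for the moment, N m; "gripper_width": opening from 0.0 (shut) to 1.0 (fully open); "grasp_force": force on a finger pad.
Only numpy, scipy, OpenCV 4.12 (cv2) and the standard library are available. Lean on these libraries where they do the work, as an engineer would, in place of code of your own. Each camera call takes 0.05 s, during which the arm holds its last target. There are 200 camera calls.

## Working session

There is one attempt and no reset: what is moved stays moved. The work goes in short steps, Python scripts to look and compute and a tool call to move; the robot and the scene stay as the last step left them, time stands still between calls to the robot, and variables do not carry over. Pictures are saved under pics/ and viewed, at most 10 in all, crops included, and the job is handed in when it is done.

Besides the shell and the picture viewer there is one more tool, called after "Call:" by a JSON object that holds its "api" and its "payload", one argument or row to a line. apply_moves: Moves the arm, as the interface text tells. Its arguments: {"type":"object","properties":{"series":{"type":"array","items":{"type":"object","properties":{"jaw":{"type":"number"},"dx":{"type":"number"},"dy":{"type":"number"},"dz":{"type":"number"},"turn":{"type":"number"}}}}},"required":["series"]}

```bash
mkdir -p pics; ls; python3 - <<'E'
from plant import state, grab_frame, spotter
import cv2,numpy as np
for n in("scene","top"):
    f=grab_frame(n); cv2.imwrite(f"pics/{n}0.png",f["pixels"][:,:,::-1])
    print(n,f["mtx"].tolist(),f["dist_coeffs"],np.round(f["camera_from_world"],4).tolist())
    for t in("carrier_blue","carrier_orange","deck","keeper","keeper_knob","catch"):
        for r in spotter.outline_of(f,t): print(t,round(r["conf"],2),r["extent"])
print(state())
E
```

```text
pics
scene [[403.561288666535, 0.0, 283.27999504761823], [0.0, 403.561288666535, 199.31755635511038], [0.0, 0.0, 1.0]] [-0.05684937  0.          0.          0.          0.        ] [[-0.7085, 0.7055, 0.0178, 0.3913], [0.5419, 0.56, -0.6267, -0.2071], [-0.4521, -0.4344, -0.7791, 1.6151], [0.0, 0.0, 0.0, 1.0]]
carrier_blue 0.71 [363.6, 251.6, 392.9, 269.4]
carrier_blue 0.68 [412.5, 263.8, 428.4, 289.8]
carrier_orange 0.7 [223.3, 159.8, 246.4, 175.6]
carrier_orange 0.23 [218.8, 186.9, 298.5, 244.4]
deck 0.72 [219.1, 184.3, 298.2, 246.0]
keeper_knob 0.44 [266.8, 186.8, 290.4, 197.1]
catch 0.82 [218.2, 185.8, 299.6, 243.5]
top [[394.8136830994159, 0.0, 282.479700806113], [0.0, 394.8136830994159, 206.9337165061869], [0.0, 0.0, 1.0]] [-0.06343856  0.          0.          0.          0.        ] [[0.0124, -0.9999, -0.0051, 0.0043], [-0.9984, -0.0121, -0.0557, 0.5513], [0.0556, 0.0057, -0.9984, 1.2644], [0.0, 0.0, 0.0, 1.0]]
carrier_blue 0.78 [146.2, 240.8, 165.6, 270.2]
carrier_blue 0.61 [178.5, 227.5, 205.1, 256.5]
carrier_blue 0.34 [307.2, 178.1, 323.0, 238.4]
carrier_orange 0.76 [373.7, 2
[... 284 characters left out ...]
'joint_pos': array([-1.42702443e+00,  5.26658748e-02,  1.61284404e+00,  1.73743489e-05,
        1.47602307e+00, -1.19018251e-01]), 'joint_vel': array([-0.00152385, -0.00034116, -0.00052714,  0.00026428,  0.00142001,
       -0.00059146]), 'joint_efforts': array([ 1.44298818e-03, -3.93552303e+01, -3.70367503e+01,  6.23297910e-05,
        3.16297092e-04, -1.40867243e-05]), 'tool_pos': array([ 0.1623535 , -0.60354324,  0.25035822]), 'tool_rot': array([2.97258770e-05, 9.91380187e-01, 1.31016505e-01, 9.01680737e-06]), 'contact_force': array([ 0.09102571, -0.36111158,  0.19420076]), 'ft_torque': array([ 0.01792209, -0.01715118,  0.02830311]), 'grasp_force': 0.0, 'gripper_width': 0.9994750605190162}
```

View pics/scene0.png

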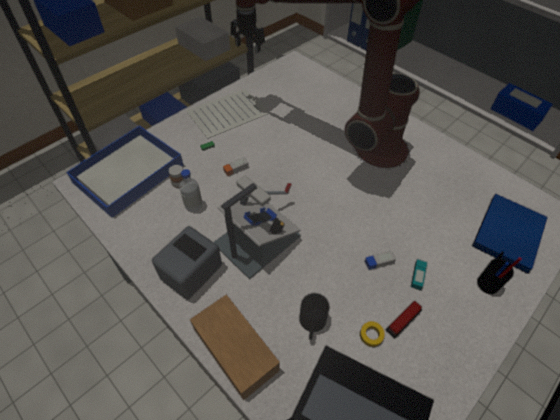

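View pics/top0.png

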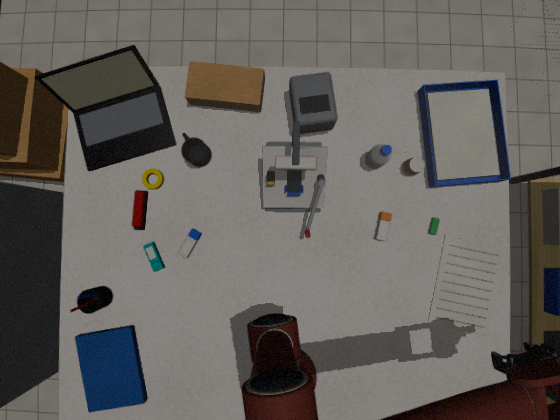

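```bash
python3 - <<'E'
import cv2,numpy as np
t=cv2.imread("pics/top0.png"); s=cv2.imread("pics/scene0.png")
z=lambda im,x,y,w,h,k:cv2.resize(im[y:y+h,x:x+w],(w*k,h*k),interpolation=cv2.INTER_CUBIC)
out=np.zeros((600,800,3),np.uint8)
a=z(t,130,215,80,60,5); out[:300,:400]=a
b=z(s,355,235,80,60,5); out[300:,:400]=b
c=z(t,255,125,80,120,5); out[:,400:]=c
cv2.imwrite("pics/crop1.png",out)
d=z(s,210,170,100,75,8); cv2.imwrite("pics/crop2.png",d)
E
```

```text
(no output)
```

View pics/crop1.png

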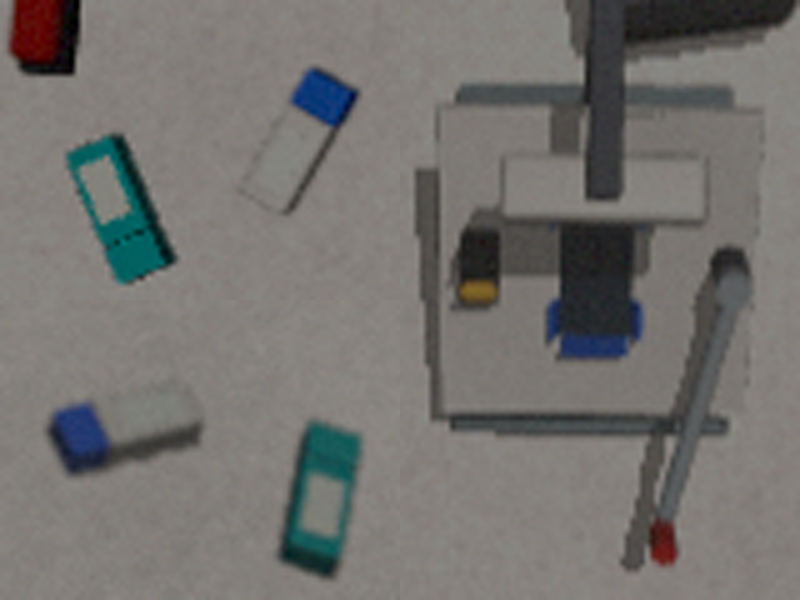

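View pics/crop2.png

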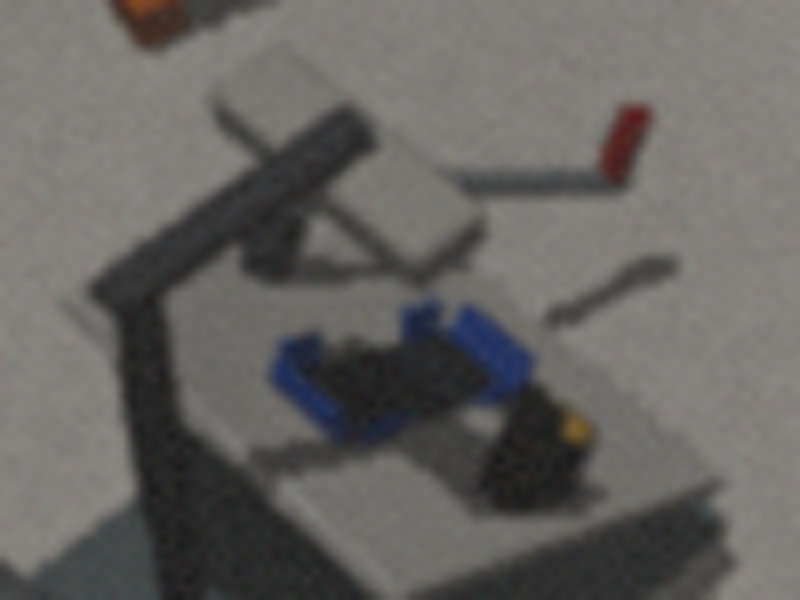

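```bash
cat > h.py <<'E'
import numpy as np,cv2
from scipy.optimize import least_squares
from scipy.spatial.transform import Rotation as R
def proj(f,P):
    T=f["camera_from_world"]; return cv2.projectPoints(np.atleast_2d(P).astype(float),cv2.Rodrigues(T[:3,:3])[0],T[:3,3],f["mtx"],f["dist_coeffs"])[0][:,0]
def deck2w(p,P): # p=x,y,yaw of origin
    Rm=R.from_euler("z",p[2])*R.from_euler("y",-30,degrees=True)
    return Rm.apply(np.atleast_2d(P))+[p[0],p[1],.110]
def knob(th,h): return [-.165*np.sin(th),-.080+.165*np.cos(th),h]
def carrier(p,P): return R.from_euler("z",p[2]).apply(np.atleast_2d(P))+[p[0],p[1],p[3]]
E
python3 - <<'E'
from h import *; from plant import grab_frame
T,S=grab_frame("top"),grab_frame("scene")
for f in(T,S):
    C=f["camera_from_world"]; print("cam",-C[:3,:3].T@C[:3,3])
tc=lambda l:(np.array(l)+.5)/5-.5+np.array([175,125]); sc=lambda l:(np.array(l)+.5)/8-.5+[210,170]
tp=tc([[440,106],[762,110],[748,414],[434,416],[478,290],[733,262],[663,556],[663,525]])
sp=sc([[577,428],[637,108],[613,182],[718,485]])
def mod(q):
    u,d=q[4],q[4]-.2
    A=deck2w(q,[[u,.095,0],[u,-.095,0],[d,-.095,0],[d,.095,0],[-.0085,.07,.034],[0,-.08,.046],knob(q[3],.076),knob(q[3],.046)])
    B=deck2w(q,[[-.0085,.07,.034],knob(q[3],.076),knob(q[3],.042),[d,.095,0]])
    return proj(T,A)-tp,proj(S,B)-sp
r=least_squares(lambda q:np.concatenate(mod(q)).ravel(),[.55,0,0,1.4,.1],loss="soft_l1")
print(np.round(r.x,4)); print([np.round(m,1).tolist() for m in mod(r.x)])
q=r.x
L=R.from_euler("z",q[2]).apply([[0,.055,.157],[0,-.055,.157],[.036,-.055,.157],[.036,.055,.157],[0,.055,.135],[0,-.055,.135]])+[q[0],q[1],.11]
print("light top",((proj(T,L)-[175,125]+.5)*5).round()+[0,0], "scene",((proj(S,L)-[210,170]+.5)*8).round())
# carrier: composite-1
cc=lambda l:(np.array(l)+.5)/5-.5+np.array([130,215]); cs=lambda l:(np.array(l)+.5)/5-.5+np.array([355,235-60])
# top face corners top view: cap-left, cap-right, tail-left ; scene likewise
ct=cc([[316,68],[358,94],[240,187]]);
P=np.array([[.046,.017,.028],[.046,-.017,.028],[-.046,.017,.028]])
SP=np.array([[.046,-.017,.028],[.046,.017,.028],[-.046,.017,.028],[-.046,-.017,.028]])
ss=cs([[48,424],[68,460],[203,425]])
P2=np.array([[.046,-.017,.028],[.046,.017,.014],[-.046,.017,.014]])
import itertools
def m2(p): return np.concatenate([(proj(T,carrier(p,P))-ct)]) 
r=least_squares(lambda p:np.r_[m2(np.r_[p,0]).ravel()],[.5,.25,-.6]); print("carrier",np.round(r.x,4),np.round(r.fun,1))
print("scene pred corners comp", ((proj(S,carrier(np.r_[r.x,0],np.r_[SP,SP-[0,0,.028]]))-[355,175]+.5)*5).round().tolist())
E
```

```text
cam [0.48002984 0.00369782 1.29315396]
cam [1.11964899 0.54146874 1.12147227]
[ 0.6403 -0.0218 -0.0034  1.3517  0.0936]
[[[-0.9, -0.2], [-0.0, -0.1], [-1.1, 0.4], [1.1, -1.0], [-0.3, -0.1], [0.1, 5.3], [0.0, -0.8], [-0.4, 0.4]], [[-1.3, -0.7], [-0.2, 0.6], [-1.0, -0.4], [1.3, -1.0]]]
light top [[497. 215.]
 [707. 218.]
 [708. 150.]
 [499. 147.]
 [498. 221.]
 [704. 224.]] scene [[490. 213.]
 [277.  41.]
 [200.  93.]
 [412. 270.]
 [490. 253.]
 [281.  81.]]
carrier [ 0.4314  0.3081 -0.5434] [-0.1 -0.3  0.3  0.1 -0.2  0.2]
scene pred corners comp [[48.0, 405.0], [68.0, 451.0], [204.0, 421.0], [183.0, 376.0], [41.0, 427.0], [60.0, 473.0], [194.0, 443.0], [173.0, 399.0]]
```

Choice: candidates are the blue-capped white block at top (190,242) / scene (380,260), the turquoise look-alike at top (153,256) / scene (420,274), and the orange-capped carrier at top (384,225). The crop confirms the first one: white body with a dark blue cap. The keeper is open at about 1.35 rad.

```bash
cat >> h.py <<'E'
def psi_of(q):
    x=R.from_quat([q[1],q[2],q[3],q[0]]).as_matrix()[:,0]; return np.arctan2(x[1],x[0])
def rel(p0,psi0,p1,psi1):
    d=np.subtract(p1,p0)*1000; c,s=np.cos(psi0),np.sin(psi0)
    return dict(dx=round(d[0]*c+d[1]*s,1),dy=round(d[0]*s-d[1]*c,1),dz=round(-d[2],1),turn=round(psi0-psi1,4))
def legs(wps):
    from plant import state
    s=state(); p,a=s["tool_pos"],psi_of(s["tool_rot"])
    for w in wps: print(w,rel(p,a,w[:3],w[3])); p,a=w[:3],w[3]
E
python3 - <<'E'
from h import *
c=np.array([.4314,.3081]); a=-.5434; g=c-.036*np.array([np.cos(a),np.sin(a)]); print(g)
legs([(.34,-.50,.25,.2628),(.44,-.32,.25,0),(.48,-.12,.25,-.3),(.46,.08,.25,-.5434),(.41,.27,.25,-.5434),(*g.round(4),.12,-.5434),(*g.round(4),.027,-.5434)])
E
```

```text
[0.4005856  0.32671377]
(0.34, -0.5, 0.25, 0.2628) {'dx': np.float64(198.5), 'dy': np.float64(-53.8), 'dz': np.float64(0.3), 'turn': np.float64(-0.0001)}
(0.44, -0.32, 0.25, 0) {'dx': np.float64(143.3), 'dy': np.float64(-147.8), 'dz': np.float64(-0.0), 'turn': 0.2628}
(0.48, -0.12, 0.25, -0.3) {'dx': np.float64(40.0), 'dy': np.float64(-200.0), 'dz': np.float64(-0.0), 'turn': 0.3}
(0.46, 0.08, 0.25, -0.5434) {'dx': np.float64(-78.2), 'dy': np.float64(-185.2), 'dz': np.float64(-0.0), 'turn': 0.2434}
(0.41, 0.27, 0.25, -0.5434) {'dx': np.float64(-141.0), 'dy': np.float64(-136.8), 'dz': np.float64(-0.0), 'turn': 0.0}
(np.float64(0.4006), np.float64(0.3267), 0.12, -0.5434) {'dx': np.float64(-37.4), 'dy': np.float64(-43.7), 'dz': np.float64(130.0), 'turn': 0.0}
(np.float64(0.4006), np.float64(0.3267), 0.027, -0.5434) {'dx': np.float64(0.0), 'dy': np.float64(-0.0), 'dz': np.float64(93.0), 'turn': 0.0}
```

Call:
{"api": "apply_moves", "payload": {
  "series": [
    {"dx": 198,"dy": -54,"jaw": 0},
    {"dx": 198,"dy": -54,"jaw": 0},
    {"dx": 198,"dy": -54,"jaw": 0},
    {"dx": 198,"dy": -54,"jaw": 0},
    {"dx": 198,"dy": -54,"jaw": 0}
  ]
}}

```text
invalid input at $.series[0]: expected keys jaw, dx, dy, dz, turn
```

Call:
{"api": "apply_moves", "payload": {
  "series": [
    {"dx": 143,"dy": -148,"turn": 0.263,"jaw": 0},
    {"dx": 143,"dy": -148,"turn": 0.263,"jaw": 0},
    {"dx": 143,"dy": -148,"turn": 0.263,"jaw": 0},
    {"dx": 143,"dy": -148,"turn": 0.263,"jaw": 0},
    {"dx": 143,"dy": -148,"turn": 0.263,"jaw": 0}
  ]
}}

```text
invalid input at $.series[0]: expected keys jaw, dx, dy, dz, turn
```

Call:
{"api": "apply_moves", "payload": {
  "series": [
    {"dx": 40,"dy": -200,"turn": 0.3,"jaw": 0},
    {"dx": 40,"dy": -200,"turn": 0.3,"jaw": 0},
    {"dx": 40,"dy": -200,"turn": 0.3,"jaw": 0},
    {"dx": 40,"dy": -200,"turn": 0.3,"jaw": 0},
    {"dx": 40,"dy": -200,"turn": 0.3,"jaw": 0}
  ]
}}

```text
invalid input at $.series[0]: expected keys jaw, dx, dy, dz, turn
```

Call:
{"api": "apply_moves", "payload": {
  "series": [
    {"dx": -78,"dy": -185,"turn": 0.243,"jaw": 0},
    {"dx": -78,"dy": -185,"turn": 0.243,"jaw": 0},
    {"dx": -78,"dy": -185,"turn": 0.243,"jaw": 0},
    {"dx": -78,"dy": -185,"turn": 0.243,"jaw": 0},
    {"dx": -78,"dy": -185,"turn": 0.243,"jaw": 0}
  ]
}}

```text
invalid input at $.series[0]: expected keys jaw, dx, dy, dz, turn
```

Call:
{"api": "apply_moves", "payload": {
  "series": [
    {"dx": -141,"dy": -137,"jaw": 0},
    {"dx": -141,"dy": -137,"jaw": 0},
    {"dx": -141,"dy": -137,"jaw": 0},
    {"dx": -141,"dy": -137,"jaw": 0},
    {"dx": -141,"dy": -137,"jaw": 0}
  ]
}}

```text
invalid input at $.series[0]: expected keys jaw, dx, dy, dz, turn
```

Call:
{"api": "apply_moves", "payload": {
  "series": [
    {"dx": 198,"dy": -54,"dz": 0,"turn": 0,"jaw": 0},
    {"dx": 198,"dy": -54,"dz": 0,"turn": 0,"jaw": 0},
    {"dx": 198,"dy": -54,"dz": 0,"turn": 0,"jaw": 0},
    {"dx": 198,"dy": -54,"dz": 0,"turn": 0,"jaw": 0},
    {"dx": 198,"dy": -54,"dz": 0,"turn": 0,"jaw": 0}
  ]
}}

```text
time: 1.22
tool_pos: [0.3411, -0.4987, 0.2505]
tool_rot: [0.0, 0.991, 0.131, 0.0]
contact_force: [0.8, -0.2, -0.4]
gripper_width: 1.002
grasp_force: 0.0
```

Call:
{"api": "apply_moves", "payload": {
  "series": [
    {"dx": 143,"dy": -148,"dz": 0,"turn": 0.263,"jaw": 0},
    {"dx": 143,"dy": -148,"dz": 0,"turn": 0.263,"jaw": 0},
    {"dx": 143,"dy": -148,"dz": 0,"turn": 0.263,"jaw": 0},
    {"dx": 143,"dy": -148,"dz": 0,"turn": 0.263,"jaw": 0},
    {"dx": 143,"dy": -148,"dz": 0,"turn": 0.263,"jaw": 0}
  ]
}}

```text
time: 1.63
tool_pos: [0.4399, -0.318, 0.2505]
tool_rot: [0.0, 1.0, -0.0, 0.0]
contact_force: [1.4, -0.5, -0.5]
gripper_width: 1.001
grasp_force: 0.0
```

Tracking is good; continuing.

Call:
{"api": "apply_moves", "payload": {
  "series": [
    {"dx": 40,"dy": -200,"dz": 0,"turn": 0.3,"jaw": 0},
    {"dx": 40,"dy": -200,"dz": 0,"turn": 0.3,"jaw": 0},
    {"dx": 40,"dy": -200,"dz": 0,"turn": 0.3,"jaw": 0},
    {"dx": 40,"dy": -200,"dz": 0,"turn": 0.3,"jaw": 0},
    {"dx": 40,"dy": -200,"dz": 0,"turn": 0.3,"jaw": 0}
  ]
}}

```text
time: 2.05
tool_pos: [0.4791, -0.1185, 0.2506]
tool_rot: [0.0, 0.989, -0.15, 0.0]
contact_force: [0.6, -0.9, -0.5]
gripper_width: 0.998
grasp_force: 0.0
```

Call:
{"api": "apply_moves", "payload": {
  "series": [
    {"dx": -78,"dy": -185,"dz": 0,"turn": 0.243,"jaw": 0},
    {"dx": -78,"dy": -185,"dz": 0,"turn": 0.243,"jaw": 0},
    {"dx": -78,"dy": -185,"dz": 0,"turn": 0.243,"jaw": 0},
    {"dx": -78,"dy": -185,"dz": 0,"turn": 0.243,"jaw": 0},
    {"dx": -78,"dy": -185,"dz": 0,"turn": 0.243,"jaw": 0}
  ]
}}

```text
time: 2.47
tool_pos: [0.4589, 0.0802, 0.2507]
tool_rot: [-0.0, 0.963, -0.269, 0.001]
contact_force: [0.9, 0.3, 0.0]
gripper_width: 0.997
grasp_force: 0.0
```

Call:
{"api": "apply_moves", "payload": {
  "series": [
    {"dx": -141,"dy": -137,"dz": 0,"turn": 0,"jaw": 0},
    {"dx": -141,"dy": -137,"dz": 0,"turn": 0,"jaw": 0},
    {"dx": -141,"dy": -137,"dz": 0,"turn": 0,"jaw": 0},
    {"dx": -141,"dy": -137,"dz": 0,"turn": 0,"jaw": 0},
    {"dx": -141,"dy": -137,"dz": 0,"turn": 0,"jaw": 0}
  ]
}}

```text
time: 2.88
tool_pos: [0.4082, 0.2713, 0.2507]
tool_rot: [-0.001, 0.964, -0.267, 0.0]
contact_force: [1.2, -0.4, 0.3]
gripper_width: 0.997
grasp_force: 0.0
```

```bash
python3 - <<'E'
from h import *
legs([(.4006,.3267,.12,-.5434),(.4006,.3267,.027,-.5434)])
E
```

```text
(0.4006, 0.3267, 0.12, -0.5434) {'dx': np.float64(-35.1), 'dy': np.float64(-43.6), 'dz': np.float64(130.7), 'turn': np.float64(0.0022)}
(0.4006, 0.3267, 0.027, -0.5434) {'dx': np.float64(0.0), 'dy': np.float64(-0.0), 'dz': np.float64(93.0), 'turn': 0.0}
```

Call:
{"api": "apply_moves", "payload": {
  "series": [
    {"dx": -35,"dy": -44,"dz": 0,"turn": 0.002,"jaw": 0},
    {"dx": -35,"dy": -44,"dz": 131,"turn": 0.002,"jaw": 0},
    {"dx": -35,"dy": -44,"dz": 131,"turn": 0.002,"jaw": 0},
    {"dx": -35,"dy": -44,"dz": 131,"turn": 0.002,"jaw": 0},
    {"dx": -35,"dy": -44,"dz": 131,"turn": 0.002,"jaw": 0}
  ]
}}

```text
time: 3.3
tool_pos: [0.3974, 0.3223, 0.1114]
tool_rot: [0.005, 0.963, -0.269, -0.005]
contact_force: [-1.5, -0.9, -1.2]
gripper_width: 1.0
grasp_force: 0.0
```

```bash
python3 - <<'E'
from h import *; from plant import grab_frame,state
legs([(.4006,.3267,.027,-.5434)])
f=grab_frame("scene"); im=f["pixels"][180:300,330:450,::-1]; cv2.imwrite("pics/pre.png",cv2.resize(im,None,fx=4,fy=4))
E
```

```text
(0.4006, 0.3267, 0.027, -0.5434) {'dx': np.float64(0.4), 'dy': np.float64(-5.4), 'dz': np.float64(84.4), 'turn': np.float64(-0.0006)}
```

View pics/pre.png

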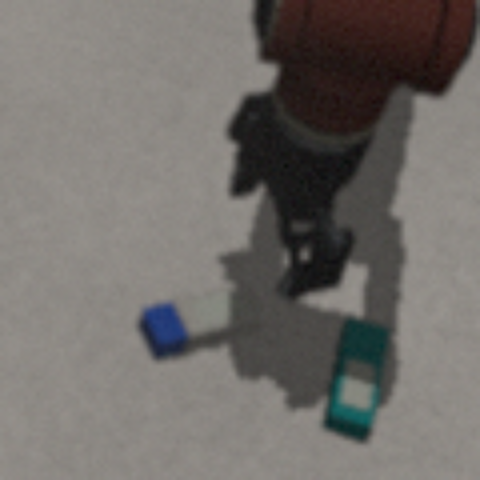

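Call:
{"api": "apply_moves", "payload": {
  "series": [
    {"dx": 0,"dy": 0,"dz": 0,"turn": 0,"jaw": 0},
    {"dx": 0,"dy": 0,"dz": 0,"turn": 0,"jaw": 0}
  ]
}}

```text
time: 3.52
tool_pos: [0.4041, 0.3249, 0.1223]
tool_rot: [-0.002, 0.963, -0.269, 0.002]
contact_force: [0.1, -0.4, 0.4]
gripper_width: 1.001
grasp_force: 0.0
```

```bash
python3 - <<'E'
from h import *; from plant import grab_frame,state
legs([(.4006,.3267,.027,-.5434)]); s=state(); print(s["joint_pos"].round(3),s["tool_rot"].round(4))
E
```

```text
(0.4006, 0.3267, 0.027, -0.5434) {'dx': np.float64(-3.9), 'dy': np.float64(0.3), 'dz': np.float64(95.3), 'turn': np.float64(-0.0022)}
[ 0.534 -0.09   1.976 -0.     1.251  2.65 ] [-0.0016  0.963  -0.2694  0.0016]
```

Call:
{"api": "apply_moves", "payload": {
  "series": [
    {"dx": -1,"dy": 0,"dz": 35,"turn": 0,"jaw": 0},
    {"dx": -1,"dy": 0,"dz": 65,"turn": 0,"jaw": 0},
    {"dx": -1,"dy": 0,"dz": 85,"turn": 0,"jaw": 0},
    {"dx": -1,"dy": 0,"dz": 93,"turn": 0,"jaw": 0},
    {"dx": -1,"dy": 0,"dz": 93,"turn": 0,"jaw": 0}
  ]
}}

```text
time: 3.93
tool_pos: [0.4021, 0.3247, 0.0269]
tool_rot: [-0.0, 0.963, -0.27, 0.0]
contact_force: [-0.8, -0.8, 0.3]
gripper_width: 1.0
grasp_force: 0.0
```

Call:
{"api": "apply_moves", "payload": {
  "series": [
    {"dx": 0,"dy": 0,"dz": 0,"turn": 0,"jaw": 0.3},
    {"dx": 0,"dy": 0,"dz": 0,"turn": 0,"jaw": 0.6},
    {"dx": 0,"dy": 0,"dz": 0,"turn": 0,"jaw": 1},
    {"dx": 0,"dy": 0,"dz": 0,"turn": 0,"jaw": 1},
    {"dx": 0,"dy": 0,"dz": 0,"turn": 0,"jaw": 1}
  ]
}}

```text
time: 4.35
tool_pos: [0.4029, 0.3257, 0.0284]
tool_rot: [-0.001, 0.963, -0.269, 0.001]
contact_force: [-0.2, -0.5, -0.7]
gripper_width: 0.383
grasp_force: 58.9
```

Call:
{"api": "apply_moves", "payload": {
  "series": [
    {"dx": 0,"dy": 0,"dz": 0,"turn": 0,"jaw": 1},
    {"dx": 0,"dy": 0,"dz": 0,"turn": 0,"jaw": 1},
    {"dx": 0,"dy": 0,"dz": 0,"turn": 0,"jaw": 1},
    {"dx": 0,"dy": 0,"dz": 0,"turn": 0,"jaw": 1}
  ]
}}

```text
time: 4.68
tool_pos: [0.4029, 0.3257, 0.0283]
tool_rot: [-0.001, 0.963, -0.269, 0.001]
contact_force: [-0.3, 0.0, 6.0]
gripper_width: 0.385
grasp_force: 59.8
```

```bash
python3 - <<'E'
from h import *
legs([(.4029,.3257,.19,-.5434),(.46,.15,.19,-.25),(.51,-.0218,.19,-.0034),(.595,-.0218,.19,-.0034)])
E
```

```text
(0.4029, 0.3257, 0.19, -0.5434) {'dx': np.float64(0.0), 'dy': np.float64(-0.0), 'dz': np.float64(-161.7), 'turn': np.float64(-0.0017)}
(0.46, 0.15, 0.19, -0.25) {'dx': np.float64(139.7), 'dy': np.float64(120.9), 'dz': np.float64(-0.0), 'turn': -0.2934}
(0.51, -0.0218, 0.19, -0.0034) {'dx': np.float64(90.9), 'dy': np.float64(154.1), 'dz': np.float64(-0.0), 'turn': -0.2466}
(0.595, -0.0218, 0.19, -0.0034) {'dx': np.float64(85.0), 'dy': np.float64(-0.3), 'dz': np.float64(-0.0), 'turn': 0.0}
```

Call:
{"api": "apply_moves", "payload": {
  "series": [
    {"dx": 0,"dy": 0,"dz": -30,"turn": 0,"jaw": 1},
    {"dx": 0,"dy": 0,"dz": -70,"turn": 0,"jaw": 1},
    {"dx": 0,"dy": 0,"dz": -110,"turn": 0,"jaw": 1},
    {"dx": 0,"dy": 0,"dz": -145,"turn": 0,"jaw": 1},
    {"dx": 0,"dy": 0,"dz": -162,"turn": 0,"jaw": 1}
  ]
}}

```text
time: 5.1
tool_pos: [0.4032, 0.3259, 0.1941]
tool_rot: [-0.003, 0.963, -0.269, 0.003]
contact_force: [0.4, -0.1, 0.2]
gripper_width: 0.386
grasp_force: 59.3
```

Call:
{"api": "apply_moves", "payload": {
  "series": [
    {"dx": 35,"dy": 30,"dz": 0,"turn": -0.07,"jaw": 1},
    {"dx": 63,"dy": 54,"dz": 0,"turn": -0.14,"jaw": 1},
    {"dx": 91,"dy": 78,"dz": 0,"turn": -0.21,"jaw": 1},
    {"dx": 118,"dy": 102,"dz": 0,"turn": -0.28,"jaw": 1},
    {"dx": 140,"dy": 121,"dz": 0,"turn": -0.293,"jaw": 1}
  ]
}}

```text
time: 5.52
tool_pos: [0.4584, 0.1466, 0.1883]
tool_rot: [0.0, 0.992, -0.125, 0.0]
contact_force: [0.6, 0.7, -1.6]
gripper_width: 0.385
grasp_force: 59.3
```

Call:
{"api": "apply_moves", "payload": {
  "series": [
    {"dx": 20,"dy": 34,"dz": 0,"turn": -0.06,"jaw": 1},
    {"dx": 40,"dy": 68,"dz": 0,"turn": -0.12,"jaw": 1},
    {"dx": 60,"dy": 102,"dz": 0,"turn": -0.18,"jaw": 1},
    {"dx": 78,"dy": 134,"dz": 0,"turn": -0.24,"jaw": 1},
    {"dx": 91,"dy": 154,"dz": 0,"turn": -0.247,"jaw": 1}
  ]
}}

```text
time: 5.93
tool_pos: [0.5081, -0.0262, 0.1883]
tool_rot: [0.0, 1.0, -0.003, -0.0]
contact_force: [0.3, 1.2, -0.6]
gripper_width: 0.385
grasp_force: 59.3
```

Call:
{"api": "apply_moves", "payload": {
  "series": [
    {"dx": 0,"dy": 0,"dz": 0,"turn": 0,"jaw": 1},
    {"dx": 0,"dy": 0,"dz": 0,"turn": 0,"jaw": 1},
    {"dx": 0,"dy": 0,"dz": 0,"turn": 0,"jaw": 1}
  ]
}}

```text
time: 6.18
tool_pos: [0.5076, -0.0226, 0.1879]
tool_rot: [-0.0, 1.0, -0.003, -0.0]
contact_force: [-0.3, 0.9, -0.4]
gripper_width: 0.385
grasp_force: 59.3
```

```bash
python3 - <<'E'
from h import *; from plant import grab_frame
S,T=grab_frame("scene"),grab_frame("top")
legs([(.595,-.0218,.19,-.0034)])
o=np.hstack([cv2.resize(S["pixels"][150:270,190:310,::-1],(400,400)),cv2.resize(T["pixels"][130:250,230:350,::-1],(400,400))])
cv2.imwrite("pics/appr.png",o)
E
```

```text
(0.595, -0.0218, 0.19, -0.0034) {'dx': np.float64(87.3), 'dy': np.float64(-0.6), 'dz': np.float64(-1.9), 'turn': np.float64(-0.0004)}
```

View pics/appr.png

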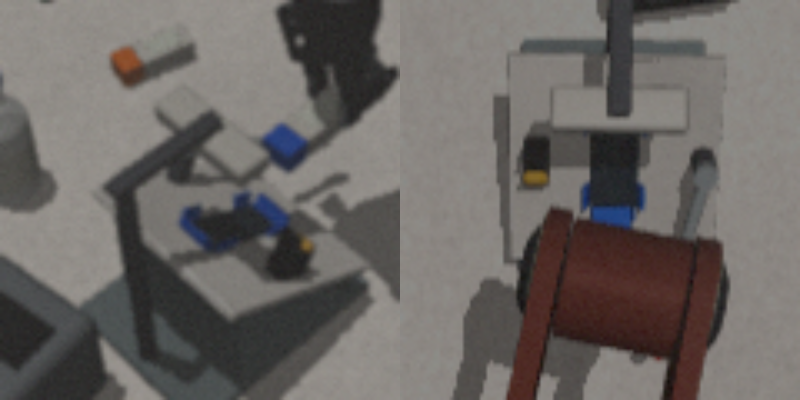

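```bash
python3 - <<'E'
from h import *; from plant import grab_frame
S=grab_frame("scene"); im=S["pixels"].astype(int)[170:215,255:300]
m=(im[:,:,2]>im[:,:,0]*1.8)&(im[:,:,2]>60); v,u=np.nonzero(m); print("cap extent",u.min()+255,u.max()+255,v.min()+170,v.max()+170)
t=np.array([.5076,-.0226,.1879])
for sh in(.033,.036,.039):
  for a in(-10,0,10):
    pts=np.array([[x+sh,y,z] for x in(.020,.046) for y in(-.017,.017) for z in(-.0265,.0015)])
    P=R.from_euler("y",-a,degrees=True).apply(pts)+t; q=proj(S,P); print(sh,a,q.min(0).round(1),q.max(0).round(1))
E
```

```text
cap extent 261 281 188 214
0.033 -10 [267.4 186.7] [282.2 203.1]
0.033 0 [267.1 184.8] [281.1 201.4]
0.033 10 [266.4 182.7] [281.4 199.1]
0.036 -10 [266.7 187.3] [281.5 203.7]
0.036 0 [266.4 185.3] [280.4 202. ]
0.036 10 [265.6 183.1] [280.7 199.6]
0.039 -10 [266.  187.9] [280.9 204.4]
0.039 0 [265.7 185.9] [279.7 202.5]
0.039 10 [264.9 183.5] [280. 200.]
```

Call:
{"api": "apply_moves", "payload": {
  "series": [
    {"dx": 25,"dy": -0.6,"dz": 0,"turn": 0,"jaw": 1},
    {"dx": 45,"dy": -0.6,"dz": 0,"turn": 0,"jaw": 1},
    {"dx": 57,"dy": -0.6,"dz": 0,"turn": 0,"jaw": 1},
    {"dx": 57,"dy": -0.6,"dz": 0,"turn": 0,"jaw": 1}
  ]
}}

```text
time: 6.67
tool_pos: [0.5666, -0.0218, 0.1885]
tool_rot: [0.0, 1.0, -0.002, 0.0]
contact_force: [-0.1, -0.7, -0.7]
gripper_width: 0.388
grasp_force: 59.4
```

Call:
{"api": "apply_moves", "payload": {
  "series": [
    {"dx": 15,"dy": 0,"dz": 0,"turn": 0,"jaw": 1},
    {"dx": 27,"dy": 0,"dz": 0,"turn": 0,"jaw": 1},
    {"dx": 27,"dy": 0,"dz": 5,"turn": 0,"jaw": 1},
    {"dx": 27,"dy": 0,"dz": 12,"turn": 0,"jaw": 1},
    {"dx": 27,"dy": 0,"dz": 18,"turn": 0,"jaw": 1}
  ]
}}

```text
time: 7.08
tool_pos: [0.591, -0.0224, 0.1692]
tool_rot: [-0.0, 1.0, -0.002, -0.001]
contact_force: [-0.4, -0.5, -0.9]
gripper_width: 0.385
grasp_force: 59.4
```

Call:
{"api": "apply_moves", "payload": {
  "series": [
    {"dx": 0,"dy": 0,"dz": 5,"turn": 0,"jaw": 1},
    {"dx": 0,"dy": 0,"dz": 10,"turn": 0,"jaw": 1},
    {"dx": 0,"dy": 0,"dz": 10,"turn": 0,"jaw": 1}
  ]
}}

```text
time: 7.33
tool_pos: [0.5907, -0.0228, 0.1584]
tool_rot: [-0.0, 1.0, -0.003, -0.001]
contact_force: [0.8, -0.1, -0.8]
gripper_width: 0.383
grasp_force: 59.4
```

Call:
{"api": "apply_moves", "payload": {
  "series": [
    {"dx": 0,"dy": 0,"dz": 5,"turn": 0,"jaw": 1},
    {"dx": 0,"dy": 0,"dz": 10,"turn": 0,"jaw": 1},
    {"dx": 0,"dy": 0,"dz": 10,"turn": 0,"jaw": 1}
  ]
}}

```text
time: 7.58
tool_pos: [0.5911, -0.0224, 0.1506]
tool_rot: [-0.001, 1.0, -0.002, -0.001]
contact_force: [-7.7, 2.3, 6.3]
gripper_width: 0.385
grasp_force: 59.1
```

Call:
{"api": "apply_moves", "payload": {
  "series": [
    {"dx": 0,"dy": 0,"dz": 3,"turn": 0,"jaw": 1},
    {"dx": 0,"dy": 0,"dz": 6,"turn": 0,"jaw": 1},
    {"dx": 0,"dy": 0,"dz": 6,"turn": 0,"jaw": 1}
  ]
}}

```text
time: 7.83
tool_pos: [0.5904, -0.0224, 0.1448]
tool_rot: [-0.001, 1.0, -0.002, -0.002]
contact_force: [-11.4, 2.5, 8.4]
gripper_width: 0.383
grasp_force: 59.9
```

Call:
{"api": "apply_moves", "payload": {
  "series": [
    {"dx": 0,"dy": 0,"dz": 3,"turn": 0,"jaw": 1},
    {"dx": 0,"dy": 0,"dz": 6,"turn": 0,"jaw": 1},
    {"dx": 0,"dy": 0,"dz": 6,"turn": 0,"jaw": 1}
  ]
}}

```text
time: 8.08
tool_pos: [0.59, -0.0223, 0.1384]
tool_rot: [-0.001, 1.0, -0.002, -0.003]
contact_force: [-11.5, 1.2, 8.0]
gripper_width: 0.381
grasp_force: 60.6
```

```bash
python3 - <<'E'
from plant import *; import cv2,numpy as np
S,T=grab_frame("scene"),grab_frame("top")
o=np.hstack([cv2.resize(S["pixels"][160:250,210:300,::-1],(400,400),interpolation=2),cv2.resize(T["pixels"][130:250,230:350,::-1],(400,400))])
cv2.imwrite("pics/seat.png",o)
E
```

View pics/seat.png

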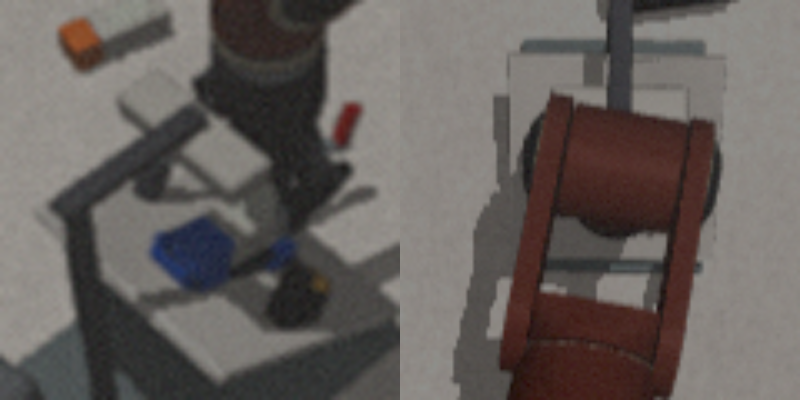

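Call:
{"api": "apply_moves", "payload": {
  "series": [
    {"dx": -1,"dy": 0,"dz": 3,"turn": 0,"jaw": 1},
    {"dx": -2,"dy": 0,"dz": 6,"turn": 0,"jaw": 1},
    {"dx": -2,"dy": 0,"dz": 6,"turn": 0,"jaw": 1}
  ]
}}

```text
time: 8.43
tool_pos: [0.5897, -0.0224, 0.1334]
tool_rot: [-0.001, 1.0, -0.002, -0.0]
contact_force: [-7.9, 2.8, 6.9]
gripper_width: 0.383
grasp_force: 61.2
```

Call:
{"api": "apply_moves", "payload": {
  "series": [
    {"dx": 0,"dy": 0,"dz": 3,"turn": 0,"jaw": 1},
    {"dx": 0,"dy": 0,"dz": 6,"turn": 0,"jaw": 1},
    {"dx": 0,"dy": 0,"dz": 6,"turn": 0,"jaw": 1}
  ]
}}

```text
time: 8.68
tool_pos: [0.5897, -0.0224, 0.1277]
tool_rot: [-0.0, 1.0, -0.002, -0.001]
contact_force: [-7.8, 2.8, 7.1]
gripper_width: 0.383
grasp_force: 61.7
```

Call:
{"api": "apply_moves", "payload": {
  "series": [
    {"dx": 0,"dy": 0,"dz": 3,"turn": 0,"jaw": 1},
    {"dx": 0,"dy": 0,"dz": 5,"turn": 0,"jaw": 1},
    {"dx": 0,"dy": 0,"dz": 5,"turn": 0,"jaw": 1}
  ]
}}

```text
time: 8.93
tool_pos: [0.5898, -0.0224, 0.1271]
tool_rot: [-0.0, 1.0, -0.002, -0.001]
contact_force: [-21.2, 2.9, 28.2]
gripper_width: 0.384
grasp_force: 64.3
```

Call:
{"api": "apply_moves", "payload": {
  "series": [
    {"dx": 0,"dy": 0,"dz": 3,"turn": 0,"jaw": 1},
    {"dx": 0,"dy": 0,"dz": 4,"turn": 0,"jaw": 1},
    {"dx": 0,"dy": 0,"dz": 4,"turn": 0,"jaw": 1}
  ]
}}

```text
time: 9.18
tool_pos: [0.5923, -0.0229, 0.123]
tool_rot: [0.0, 1.0, -0.002, 0.003]
contact_force: [-10.0, 2.0, 19.9]
gripper_width: 0.379
grasp_force: 64.5
```

Call:
{"api": "apply_moves", "payload": {
  "series": [
    {"dx": 0,"dy": 0,"dz": 0,"turn": 0,"jaw": 0.5},
    {"dx": 0,"dy": 0,"dz": 0,"turn": 0,"jaw": 0.45},
    {"dx": 0,"dy": 0,"dz": 0,"turn": 0,"jaw": 0.45},
    {"dx": 0,"dy": 0,"dz": 0,"turn": 0,"jaw": 0.45}
  ]
}}

```text
time: 9.52
tool_pos: [0.5911, -0.0231, 0.1185]
tool_rot: [0.0, 1.0, -0.003, 0.001]
contact_force: [-0.8, 0.8, 5.0]
gripper_width: 0.553
grasp_force: 2.7
```

Call:
{"api": "apply_moves", "payload": {
  "series": [
    {"dx": 0,"dy": 0,"dz": -15,"turn": 0,"jaw": 0.45},
    {"dx": 0,"dy": 0,"dz": -30,"turn": 0,"jaw": 0.45},
    {"dx": -15,"dy": 0,"dz": -50,"turn": 0,"jaw": 0.45},
    {"dx": -50,"dy": 0,"dz": -70,"turn": 0,"jaw": 0.45},
    {"dx": -90,"dy": 0,"dz": -80,"turn": 0,"jaw": 0.45}
  ]
}}

```text
time: 9.93
tool_pos: [0.5009, -0.0228, 0.1993]
tool_rot: [0.0, 1.0, -0.003, 0.001]
contact_force: [0.3, -0.7, 1.1]
gripper_width: 0.549
grasp_force: 0.0
```

```bash
python3 - <<'E'
from plant import *; import cv2,numpy as np
S,T=grab_frame("scene"),grab_frame("top")
o=np.hstack([cv2.resize(S["pixels"][170:245,210:285,::-1],(400,400),interpolation=2),cv2.resize(T["pixels"][140:215,255:330,::-1],(400,400),interpolation=2)])
cv2.imwrite("pics/rel.png",o)
E
```

```text
(no output)
```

View pics/rel.png

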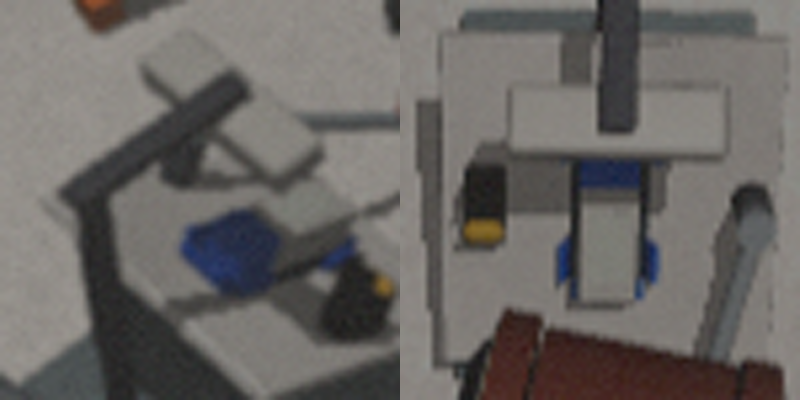

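```bash
python3 - <<'E'
from h import *; from plant import *
T=grab_frame("top");S=grab_frame("scene"); q=[.6403,-.0218,-.0034]
k=400/75
def c(f,P,o): return ((proj(f,deck2w(q,P))-o+.5)*k).round().tolist()
print("seated tail-top, tail-bot, cap boundary, lower lip inner top/outer base", c(T,[[-.046,0,.028],[-.046,0,0],[.020,0,.028],[-.05,0,.015],[-.054,0,0.015]],[255,140]))
print("scene cap-end top corners, boundary corners, tail top",c(S,[[.046,.017,.028],[.046,-.017,.028],[.02,.017,.028],[.02,-.017,.028],[-.046,.017,.028],[-.046,-.017,.028]],[210,170]))
E
```

```text
seated tail-top, tail-bot, cap boundary, lower lip inner top/outer base [[207.0, 288.0], [207.0, 268.0], [210.0, 179.0], [207.0, 285.0], [207.0, 291.0]]
scene cap-end top corners, boundary corners, tail top [[247.0, 254.0], [206.0, 219.0], [277.0, 245.0], [237.0, 211.0], [350.0, 224.0], [310.0, 191.0]]
```

Call:
{"api": "apply_moves", "payload": {
  "series": [
    {"dx": 20,"dy": -1,"dz": 30,"turn": 0,"jaw": 1},
    {"dx": 44,"dy": -1,"dz": 60,"turn": 0,"jaw": 1},
    {"dx": 44,"dy": -1,"dz": 69,"turn": 0,"jaw": 1},
    {"dx": 44,"dy": -1,"dz": 69,"turn": 0,"jaw": 1},
    {"dx": 44,"dy": -1,"dz": 69,"turn": 0,"jaw": 1}
  ]
}}

```text
time: 10.55
tool_pos: [0.5439, -0.0216, 0.1269]
tool_rot: [-0.0, 1.0, -0.003, -0.002]
contact_force: [0.3, 0.5, 0.7]
gripper_width: -0.002
grasp_force: 0.0
```

Call:
{"api": "apply_moves", "payload": {
  "series": [
    {"dx": 8,"dy": 0,"dz": 0,"turn": 0,"jaw": 1},
    {"dx": 16,"dy": 0,"dz": 0,"turn": 0,"jaw": 1},
    {"dx": 20,"dy": 0,"dz": 0,"turn": 0,"jaw": 1},
    {"dx": 20,"dy": 0,"dz": 0,"turn": 0,"jaw": 1}
  ]
}}

```text
time: 10.88
tool_pos: [0.5659, -0.0221, 0.1302]
tool_rot: [0.0, 1.0, -0.003, 0.002]
contact_force: [-0.6, 0.8, 0.1]
gripper_width: -0.0
grasp_force: 0.0
```

Call:
{"api": "apply_moves", "payload": {
  "series": [
    {"dx": 3,"dy": 0,"dz": 0,"turn": 0,"jaw": 1},
    {"dx": 6,"dy": 0,"dz": 0,"turn": 0,"jaw": 1},
    {"dx": 6,"dy": 0,"dz": 0,"turn": 0,"jaw": 1}
  ]
}}

```text
time: 11.13
tool_pos: [0.5705, -0.0219, 0.1286]
tool_rot: [0.0, 1.0, -0.003, 0.0]
contact_force: [0.3, 0.2, -0.2]
gripper_width: 0.002
grasp_force: 0.0
```

Call:
{"api": "apply_moves", "payload": {
  "series": [
    {"dx": 3,"dy": 0,"dz": 0,"turn": 0,"jaw": 1},
    {"dx": 5,"dy": 0,"dz": 0,"turn": 0,"jaw": 1},
    {"dx": 5,"dy": 0,"dz": 0,"turn": 0,"jaw": 1}
  ]
}}

```text
time: 11.38
tool_pos: [0.5735, -0.0218, 0.1282]
tool_rot: [-0.0, 1.0, -0.003, -0.003]
contact_force: [-8.1, -0.1, 5.0]
gripper_width: -0.002
grasp_force: 4.5
```

Call:
{"api": "apply_moves", "payload": {
  "series": [
    {"dx": 3,"dy": 0,"dz": 0,"turn": 0,"jaw": 1},
    {"dx": 4,"dy": 0,"dz": 0,"turn": 0,"jaw": 1},
    {"dx": 4,"dy": 0,"dz": 0,"turn": 0,"jaw": 1}
  ]
}}

```text
time: 11.63
tool_pos: [0.574, -0.0218, 0.128]
tool_rot: [-0.0, 1.0, -0.002, -0.008]
contact_force: [-21.0, -0.2, 14.6]
gripper_width: 0.001
grasp_force: 12.7
```

```bash
python3 - <<'E'
from h import *; from plant import *
S=grab_frame("scene"); r=spotter.outline_of(S,"carrier_blue")
print([(round(x["conf"],2),x["extent"]) for x in r])
q=[.6403,-.0218,-.0034]
for a,t in((0,"seated"),(-9,"tail up")):
    P=np.array([[x,y,z] for x in(-.046,.046) for y in(-.017,.017) for z in(0,.028)])
    P=R.from_euler("y",-a,degrees=True).apply(P-[.046,0,0])+[.046,0,0] 
    p=proj(S,deck2w(q,P)); print(t,p.min(0).round(1),p.max(0).round(1))
E
```

```text
[(0.8, [413.2, 261.0, 430.9, 292.2]), (0.71, [248.7, 204.6, 275.4, 224.7])]
seated [245.1 205.4] [275.1 224.5]
tail up [245.1 202.1] [275.7 224.5]
```

Call:
{"api": "apply_moves", "payload": {
  "series": [
    {"dx": -15,"dy": 0,"dz": -20,"turn": 0,"jaw": 1},
    {"dx": -45,"dy": 0,"dz": -40,"turn": 0,"jaw": 1},
    {"dx": -80,"dy": 0,"dz": -60,"turn": 0,"jaw": 1},
    {"dx": -100,"dy": 0,"dz": -70,"turn": 0,"jaw": 1}
  ]
}}

```text
time: 12.07
tool_pos: [0.478, -0.0214, 0.2004]
tool_rot: [0.0, 1.0, -0.003, 0.001]
contact_force: [-0.5, -0.4, -0.2]
gripper_width: 0.005
grasp_force: 0.0
```

```bash
python3 - <<'E'
from h import *; from plant import *
S,T=grab_frame("scene"),grab_frame("top"); q=[.6403,-.0218,-.0034]
box=np.array([[x,y,z] for x in(-.046,.046) for y in(-.017,.017) for z in(.028,)])
def draw(f,o,n):
    im=cv2.resize(f["pixels"][o[1]:o[1]+n,o[0]:o[0]+n,::-1],(400,600) if 0 else (400,400),interpolation=2); k=400/n
    p=((proj(f,deck2w(q,box[[0,1,3,2]]))-o+.5)*k).round().astype(int)
    cv2.polylines(im,[p],True,(0,255,0),1); return im
cv2.imwrite("pics/rel2.png",np.hstack([draw(S,[235,190],50),draw(T,[265,155],50)]))
E
```

```text
(no output)
```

View pics/rel2.png

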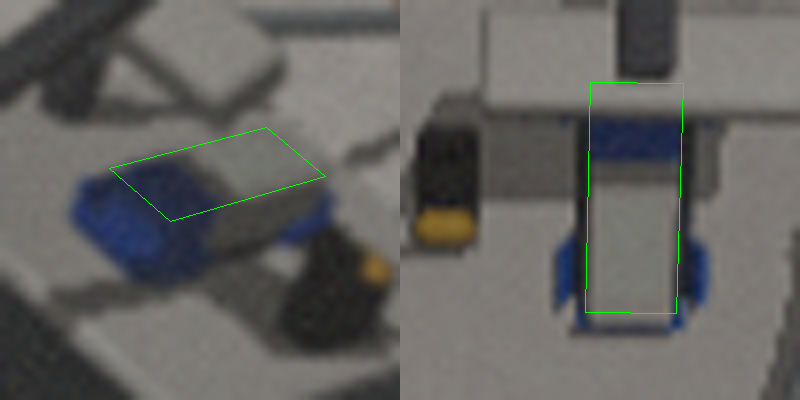

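Call:
{"api": "apply_moves", "payload": {
  "series": [
    {"dx": 40,"dy": 0,"dz": 0,"turn": 0,"jaw": 1},
    {"dx": 80,"dy": 0,"dz": 10,"turn": 0,"jaw": 1},
    {"dx": 105,"dy": 0,"dz": 25,"turn": 0,"jaw": 1},
    {"dx": 112,"dy": 0,"dz": 42,"turn": 0,"jaw": 1},
    {"dx": 112,"dy": 0,"dz": 42,"turn": 0,"jaw": 1}
  ]
}}

```text
time: 12.58
tool_pos: [0.5908, -0.0217, 0.1514]
tool_rot: [-0.001, 1.0, -0.003, -0.003]
contact_force: [-0.8, 0.5, -0.9]
gripper_width: 0.001
grasp_force: 0.0
```

Call:
{"api": "apply_moves", "payload": {
  "series": [
    {"dx": 0,"dy": 0,"dz": 4,"turn": 0,"jaw": 1},
    {"dx": 0,"dy": 0,"dz": 8,"turn": 0,"jaw": 1},
    {"dx": 0,"dy": 0,"dz": 8,"turn": 0,"jaw": 1}
  ]
}}

```text
time: 12.83
tool_pos: [0.5905, -0.0219, 0.1479]
tool_rot: [-0.0, 1.0, -0.003, -0.0]
contact_force: [-0.7, -0.0, -1.2]
gripper_width: 0.0
grasp_force: 0.0
```

Call:
{"api": "apply_moves", "payload": {
  "series": [
    {"dx": 0,"dy": 0,"dz": 3,"turn": 0,"jaw": 1},
    {"dx": 0,"dy": 0,"dz": 6,"turn": 0,"jaw": 1},
    {"dx": 0,"dy": 0,"dz": 6,"turn": 0,"jaw": 1}
  ]
}}

```text
time: 13.08
tool_pos: [0.5907, -0.0219, 0.1423]
tool_rot: [0.0, 1.0, -0.003, 0.0]
contact_force: [0.4, -0.0, 0.1]
gripper_width: -0.003
grasp_force: 0.0
```

Call:
{"api": "apply_moves", "payload": {
  "series": [
    {"dx": 0,"dy": 0,"dz": 2,"turn": 0,"jaw": 1},
    {"dx": 0,"dy": 0,"dz": 4,"turn": 0,"jaw": 1},
    {"dx": 0,"dy": 0,"dz": 4,"turn": 0,"jaw": 1}
  ]
}}

```text
time: 13.33
tool_pos: [0.5914, -0.022, 0.139]
tool_rot: [0.0, 1.0, -0.003, 0.0]
contact_force: [-0.3, -0.0, 2.0]
gripper_width: -0.0
grasp_force: 0.7
```

Call:
{"api": "apply_moves", "payload": {
  "series": [
    {"dx": 0,"dy": 0,"dz": 2,"turn": 0,"jaw": 1},
    {"dx": 0,"dy": 0,"dz": 3,"turn": 0,"jaw": 1},
    {"dx": 0,"dy": 0,"dz": 3,"turn": 0,"jaw": 1}
  ]
}}

```text
time: 13.58
tool_pos: [0.5916, -0.022, 0.1386]
tool_rot: [0.0, 1.0, -0.002, 0.0]
contact_force: [-8.0, 2.0, 13.8]
gripper_width: 0.002
grasp_force: 8.2
```

Call:
{"api": "apply_moves", "payload": {
  "series": [
    {"dx": 0,"dy": 0,"dz": -20,"turn": 0,"jaw": 1},
    {"dx": -30,"dy": 0,"dz": -45,"turn": 0,"jaw": 1},
    {"dx": -60,"dy": 15,"dz": -65,"turn": -0.1,"jaw": 1},
    {"dx": -95,"dy": 30,"dz": -65,"turn": -0.2,"jaw": 1},
    {"dx": -120,"dy": 60,"dz": -65,"turn": -0.3,"jaw": 1}
  ]
}}

```text
time: 14.0
tool_pos: [0.4699, -0.0804, 0.2018]
tool_rot: [0.0, 0.989, 0.151, 0.001]
contact_force: [0.3, -1.9, 0.1]
gripper_width: 0.001
grasp_force: 0.0
```

```bash
cat > k.py <<'E'
from h import *
q=[.6403,-.0218,-.0034]
def pose(th,off,h=.060,dz=.011):
    k=deck2w(q,knob(th,h))[0]; a=deck2w(q,knob(th-.02,h))[0]-deck2w(q,knob(th+.02,h))[0]
    psi=np.arctan2(a[1],a[0]); p=k-off*np.array([np.cos(psi),np.sin(psi),0]); return (*p[:2].round(4),round(p[2]+dz,4),round(psi,3))
E
python3 - <<'E'
from k import *; from plant import *
T=grab_frame("top"); im=T["pixels"].astype(int)[215:250,295:325]
m=(im[:,:,0]>90)&(im[:,:,1]<50); v,u=np.nonzero(m); print("red",m.sum(),u.mean()+295,v.mean()+215)
for th in(1.3,1.35,1.4): print(th,proj(T,deck2w(q,knob(th,.066))))
w=pose(1.35,.034); print(w)
legs([(w[0]-.02,w[1]-.06,.2,w[3]),(w[0],w[1],.2,w[3]),w])
E
```

```text
red 0 nan nan
1.3 [[304.37800782 232.64048783]]
1.35 [[306.97672941 233.24847733]]
1.4 [[309.60647073 233.74227519]]
(np.float64(0.4641), np.float64(-0.0984), np.float64(0.0925), np.float64(1.375))
(np.float64(0.4441), np.float64(-0.15839999999999999), 0.2, np.float64(1.375)) {'dx': np.float64(-43.1), 'dy': np.float64(63.1), 'dz': np.float64(0.4), 'turn': np.float64(-1.0715)}
(np.float64(0.4641), np.float64(-0.0984), 0.2, np.float64(1.375)) {'dx': np.float64(62.7), 'dy': np.float64(7.9), 'dz': np.float64(-0.0), 'turn': np.float64(0.0)}
(np.float64(0.4641), np.float64(-0.0984), np.float64(0.0925), np.float64(1.375)) {'dx': np.float64(0.0), 'dy': np.float64(0.0), 'dz': np.float64(107.5), 'turn': np.float64(0.0)}<stdin>:3: RuntimeWarning: Mean of empty slice.
  ret = ret.dtype.type(ret / rcount)
```

Call:
{"api": "apply_moves", "payload": {
  "series": [
    {"dx": -43,"dy": 63,"dz": 0,"turn": -0.6,"jaw": 1},
    {"dx": -43,"dy": 63,"dz": 0,"turn": -0.6,"jaw": 1},
    {"dx": -43,"dy": 63,"dz": 0,"turn": -0.6,"jaw": 1},
    {"dx": -43,"dy": 63,"dz": 0,"turn": -0.6,"jaw": 1},
    {"dx": -43,"dy": 63,"dz": 0,"turn": -0.6,"jaw": 1}
  ]
}}

```text
time: 14.47
tool_pos: [0.4476, -0.155, 0.2001]
tool_rot: [0.0, 0.903, 0.43, 0.0]
contact_force: [-0.0, 0.2, -0.0]
gripper_width: -0.001
grasp_force: 0.0
```

```bash
python3 - <<'E'
from k import *; from plant import *
S=grab_frame("scene"); im=S["pixels"].astype(int)[175:205,250:310]
m=(im[:,:,0]>80)&(im[:,:,1]<45)&(im[:,:,2]<60); v,u=np.nonzero(m); print("red",m.sum(),u.mean()+250,v.mean()+175)
for th in(1.3,1.35,1.4): print(th,proj(S,deck2w(q,knob(th,.06))))
w=pose(1.35,.034)
legs([(w[0],w[1]-.05,.2,w[3]),(w[0],w[1]-.01,w[2],w[3])])
E
```

```text
red 0 nan nan
1.3 [[288.5330392  189.02287317]]
1.35 [[287.21260861 187.64250573]]
1.4 [[285.81193851 186.27307415]]
(np.float64(0.4641), np.float64(-0.1484), 0.2, np.float64(1.375)) {'dx': np.float64(15.1), 'dy': np.float64(8.9), 'dz': np.float64(0.1), 'turn': np.float64(-0.4808)}
(np.float64(0.4641), np.float64(-0.1084), np.float64(0.0925), np.float64(1.375)) {'dx': np.float64(39.2), 'dy': np.float64(-7.8), 'dz': np.float64(107.5), 'turn': np.float64(0.0)}<stdin>:3: RuntimeWarning: Mean of empty slice.
  ret = ret.dtype.type(ret / rcount)
```

Call:
{"api": "apply_moves", "payload": {
  "series": [
    {"dx": 15,"dy": 9,"dz": 0,"turn": -0.481,"jaw": 1},
    {"dx": 15,"dy": 9,"dz": 0,"turn": -0.481,"jaw": 1},
    {"dx": 15,"dy": 9,"dz": 0,"turn": -0.481,"jaw": 1},
    {"dx": 15,"dy": 9,"dz": 0,"turn": -0.481,"jaw": 1}
  ]
}}

```text
time: 14.85
tool_pos: [0.4646, -0.148, 0.2]
tool_rot: [-0.0, 0.774, 0.633, -0.0]
contact_force: [0.8, -0.7, -0.0]
gripper_width: -0.007
grasp_force: 0.0
```

```bash
cat >> k.py <<'E'
def redknob(f):
    im=f["pixels"].astype(int); d=im[:,:,0]-2*np.maximum(im[:,:,1],im[:,:,2])
    m=(d>15).astype(np.uint8); n,l,st,c=cv2.connectedComponentsWithStats(m)
    return [(c[i].round(1).tolist(),int(st[i,4])) for i in range(1,n) if 5<st[i,4]<300]
E
python3 - <<'E'
from k import *; from plant import *
for n in("scene","top"):
  f=grab_frame(n); print(n,redknob(f), proj(f,deck2w(q,knob(1.35,.06))))
w=pose(1.35,.034)
legs([(w[0],w[1]-.01,w[2],w[3])])
E
```

```text
scene [([508.5, 268.5], 73)] [[287.21260861 187.64250573]]
top [([307.9, 234.7], 7), ([80.1, 306.3], 39), ([294.0, 323.2], 10), ([287.4, 344.9], 7), ([234.2, 358.0], 6), ([269.4, 369.9], 10), ([254.2, 388.0], 6), ([276.0, 390.7], 6), ([304.2, 396.6], 9), ([248.3, 403.9], 7), ([208.1, 406.7], 7)] [[306.8928014  232.24925753]]
(np.float64(0.4641), np.float64(-0.1084), np.float64(0.0925), np.float64(1.375)) {'dx': np.float64(38.7), 'dy': np.float64(-8.5), 'dz': np.float64(107.6), 'turn': np.float64(-0.0104)}
```

Call:
{"api": "apply_moves", "payload": {
  "series": [
    {"dx": 0,"dy": -8,"dz": 35,"turn": -0.01,"jaw": 1},
    {"dx": 0,"dy": -8,"dz": 70,"turn": -0.01,"jaw": 1},
    {"dx": 10,"dy": -8,"dz": 100,"turn": -0.01,"jaw": 1},
    {"dx": 30,"dy": -8,"dz": 107,"turn": -0.01,"jaw": 1},
    {"dx": 39,"dy": -8,"dz": 107,"turn": -0.01,"jaw": 1}
  ]
}}

```text
time: 15.37
tool_pos: [0.462, -0.1062, 0.0895]
tool_rot: [-0.003, 0.774, 0.634, -0.002]
contact_force: [-0.6, -0.8, -1.3]
gripper_width: 0.002
grasp_force: 0.0
```

```bash
cat >> k.py <<'E'
def rows(ths,off,**kw):
    from plant import state
    s=state(); p,a=s["tool_pos"],psi_of(s["tool_rot"]); print(p.round(4),round(a,3),s["contact_force"].round(1))
    for t in ths: w=pose(t,off,**kw); print(round(t,2),np.array(w),{k:float(v) for k,v in rel(p,a,w[:3],w[3]).items()})
E
python3 - <<'E'
from k import *
rows([1.35,1.3,1.25,1.2,1.1,1.0],.019)
E
```

```text
[ 0.462  -0.1062  0.0895] 1.373 [-0.6 -0.8 -1.3]
1.35 [ 0.467  -0.0837  0.0925  1.375 ] {'dx': 23.1, 'dy': 0.5, 'dz': -3.0, 'turn': -0.0021}
1.3 [ 0.468  -0.0756  0.0935  1.331 ] {'dx': 31.2, 'dy': -0.1, 'dz': -4.0, 'turn': 0.0419}
1.25 [ 0.4693 -0.0674  0.0947  1.287 ] {'dx': 39.5, 'dy': -0.5, 'dz': -5.2, 'turn': 0.0859}
1.2 [ 0.4709 -0.0594  0.0961  1.243 ] {'dx': 47.7, 'dy': -0.5, 'dz': -6.6, 'turn': 0.1299}
1.1 [ 0.4752 -0.0438  0.0994  1.152 ] {'dx': 63.8, 'dy': 0.7, 'dz': -9.9, 'turn': 0.2209}
1.0 [ 0.4808 -0.0287  0.1035  1.06  ] {'dx': 79.7, 'dy': 3.2, 'dz': -14.0, 'turn': 0.3129}
```

Call:
{"api": "apply_moves", "payload": {
  "series": [
    {"dx": 15,"dy": 0,"dz": -1,"turn": 0,"jaw": 1},
    {"dx": 24,"dy": 0,"dz": -2,"turn": 0,"jaw": 1},
    {"dx": 31,"dy": 0,"dz": -3,"turn": 0.04,"jaw": 1},
    {"dx": 39,"dy": 0,"dz": -4,"turn": 0.085,"jaw": 1},
    {"dx": 47,"dy": 0,"dz": -6,"turn": 0.13,"jaw": 1}
  ]
}}

```text
time: 15.78
tool_pos: [0.4745, -0.0622, 0.1008]
tool_rot: [0.001, 0.813, 0.582, 0.001]
contact_force: [-0.1, -0.9, -0.2]
gripper_width: -0.002
grasp_force: 0.3
```

```bash
python3 - <<'E'
from k import *; from plant import *
f=grab_frame("top"); print([r for r in redknob(f) if r[0][1]<250]); print([proj(f,deck2w(q,knob(t,.066))).round(1).tolist() for t in(1.3,1.2,1.1)])
rows([1.2,1.1,1.0,.9,.8,.7],.019)
E
```

```text
[]
[[[304.4, 232.6]], [[299.3, 231.1]], [[294.4, 229.1]]]
[ 0.475  -0.0612  0.1013] 1.242 [1.1 1.2 1.8]
1.2 [ 0.4709 -0.0594  0.0961  1.243 ] {'dx': 0.4, 'dy': -4.4, 'dz': 5.2, 'turn': -0.0006}
1.1 [ 0.4752 -0.0438  0.0994  1.152 ] {'dx': 16.6, 'dy': -5.4, 'dz': 1.9, 'turn': 0.0904}
1.0 [ 0.4808 -0.0287  0.1035  1.06  ] {'dx': 32.7, 'dy': -5.0, 'dz': -2.2, 'turn': 0.1824}
0.9 [ 0.4876 -0.0144  0.1083  0.965 ] {'dx': 48.4, 'dy': -3.1, 'dz': -7.0, 'turn': 0.2774}
0.8 [ 0.4956 -0.0009  0.1138  0.868 ] {'dx': 63.8, 'dy': 0.1, 'dz': -12.5, 'turn': 0.3744}
0.7 [0.5047 0.0116 0.1198 0.768 ] {'dx': 78.5, 'dy': 4.7, 'dz': -18.5, 'turn': 0.4744}
```

Call:
{"api": "apply_moves", "payload": {
  "series": [
    {"dx": 9,"dy": -5,"dz": 5,"turn": 0.045,"jaw": 1},
    {"dx": 17,"dy": -5,"dz": 3,"turn": 0.09,"jaw": 1},
    {"dx": 25,"dy": -5,"dz": 0,"turn": 0.136,"jaw": 1},
    {"dx": 33,"dy": -5,"dz": -2,"turn": 0.182,"jaw": 1},
    {"dx": 41,"dy": -4,"dz": -4,"turn": 0.23,"jaw": 1}
  ]
}}

```text
time: 16.25
tool_pos: [0.4837, -0.0223, 0.1048]
tool_rot: [0.001, 0.874, 0.486, 0.001]
contact_force: [0.4, -1.3, 0.3]
gripper_width: 0.001
grasp_force: 0.5
```

```bash
python3 - <<'E'
from k import *; from plant import *
for n in("top","scene"):
  f=grab_frame(n); print([r for r in redknob(f) if r[0][1]<250]); print([proj(f,deck2w(q,knob(t,.066))).round(1).tolist() for t in(1.3,1.1,1.,.9)])
  print([(round(r["conf"],2),np.round(r["extent"])) for r in spotter.outline_of(f,"keeper")])
rows([1.,.9,.8,.7,.6,.5],.019)
E
```

```text
[]
[[[304.4, 232.6]], [[294.4, 229.1]], [[289.7, 226.7]], [[285.3, 223.8]]]
[(0.74, array([288., 170., 300., 195.])), (0.54, array([297., 176., 325., 212.]))]
[]
[[[289.2, 187.6]], [[293.6, 193.1]], [[295.3, 195.9]], [[296.5, 198.6]]]
[]
[ 0.4833 -0.0224  0.1041] 1.018 [ 0.4 -0.1  0.1]
1.0 [ 0.4808 -0.0287  0.1035  1.06  ] {'dx': -6.7, 'dy': 1.2, 'dz': 0.6, 'turn': -0.0419}
0.9 [ 0.4876 -0.0144  0.1083  0.965 ] {'dx': 9.0, 'dy': -0.5, 'dz': -4.2, 'turn': 0.0531}
0.8 [ 0.4956 -0.0009  0.1138  0.868 ] {'dx': 24.7, 'dy': -0.8, 'dz': -9.7, 'turn': 0.1501}
0.7 [0.5047 0.0116 0.1198 0.768 ] {'dx': 40.2, 'dy': 0.4, 'dz': -15.7, 'turn': 0.2501}
0.6 [0.5149 0.023  0.1264 0.665 ] {'dx': 55.2, 'dy': 3.1, 'dz': -22.3, 'turn': 0.3531}
0.5 [0.5259 0.0333 0.1334 0.559 ] {'dx': 69.8, 'dy': 7.0, 'dz': -29.3, 'turn': 0.4591}
```

Call:
{"api": "apply_moves", "payload": {
  "series": [
    {"dx": 9,"dy": 0,"dz": -4,"turn": 0.053,"jaw": 1},
    {"dx": 17,"dy": -1,"dz": -7,"turn": 0.1,"jaw": 1},
    {"dx": 25,"dy": -1,"dz": -10,"turn": 0.15,"jaw": 1},
    {"dx": 33,"dy": 0,"dz": -13,"turn": 0.2,"jaw": 1},
    {"dx": 40,"dy": 0,"dz": -16,"turn": 0.25,"jaw": 1}
  ]
}}

```text
time: 16.87
tool_pos: [0.5041, 0.0114, 0.1196]
tool_rot: [0.0, 0.928, 0.373, -0.0]
contact_force: [0.2, -1.3, -0.3]
gripper_width: -0.001
grasp_force: 0.4
```

```bash
python3 - <<'E'
from k import *
rows([.7,.6,.5,.4,.3,.2],.019)
E
```

```text
[0.5041 0.0114 0.1196] 0.765 [ 0.2 -1.3 -0.3]
0.7 [0.5047 0.0116 0.1198 0.768 ] {'dx': 0.6, 'dy': 0.3, 'dz': -0.2, 'turn': -0.0033}
0.6 [0.5149 0.023  0.1264 0.665 ] {'dx': 15.8, 'dy': -0.9, 'dz': -6.8, 'turn': 0.0997}
0.5 [0.5259 0.0333 0.1334 0.559 ] {'dx': 30.9, 'dy': -0.7, 'dz': -13.8, 'turn': 0.2057}
0.4 [0.5378 0.0422 0.1408 0.451 ] {'dx': 45.7, 'dy': 1.1, 'dz': -21.2, 'turn': 0.3137}
0.3 [0.5504 0.0497 0.1486 0.34  ] {'dx': 59.9, 'dy': 4.5, 'dz': -29.0, 'turn': 0.4247}
0.2 [0.5637 0.0558 0.1566 0.227 ] {'dx': 73.8, 'dy': 9.3, 'dz': -37.0, 'turn': 0.5377}
```

Call:
{"api": "apply_moves", "payload": {
  "series": [
    {"dx": 8,"dy": 0,"dz": -3,"turn": 0.05,"jaw": 1},
    {"dx": 16,"dy": -1,"dz": -7,"turn": 0.1,"jaw": 1},
    {"dx": 23,"dy": -1,"dz": -10,"turn": 0.155,"jaw": 1},
    {"dx": 31,"dy": -1,"dz": -14,"turn": 0.205,"jaw": 1},
    {"dx": 38,"dy": 0,"dz": -17,"turn": 0.26,"jaw": 1}
  ]
}}

```text
time: 17.28
tool_pos: [0.5313, 0.0378, 0.1366]
tool_rot: [0.0, 0.968, 0.25, -0.0]
contact_force: [-1.0, -2.1, 1.5]
gripper_width: 0.002
grasp_force: 0.8
```

```bash
python3 - <<'E'
from k import *; from plant import *
for n in("top","scene"):
  f=grab_frame(n); print([r for r in redknob(f) if r[0][1]<250]); print([proj(f,deck2w(q,knob(t,.06))).round(1).tolist() for t in(.6,.4,.3,.2)])
rows([.45,.4,.3,.2,.1],.019)
E
```

```text
[]
[[[274.3, 212.1]], [[269.0, 203.4]], [[267.0, 198.6]], [[265.6, 193.6]]]
[]
[[[296.8, 207.9]], [[295.0, 212.5]], [[293.4, 214.5]], [[291.2, 216.2]]]
[0.5321 0.0381 0.1371] 0.508 [ 0.2  0.9 -0.1]
0.45 [0.5318 0.0379 0.1371 0.505 ] {'dx': -0.3, 'dy': 0.0, 'dz': 0.0, 'turn': 0.0027}
0.4 [0.5378 0.0422 0.1408 0.451 ] {'dx': 7.0, 'dy': -0.8, 'dz': -3.7, 'turn': 0.0567}
0.3 [0.5504 0.0497 0.1486 0.34  ] {'dx': 21.7, 'dy': -1.3, 'dz': -11.5, 'turn': 0.1677}
0.2 [0.5637 0.0558 0.1566 0.227 ] {'dx': 36.3, 'dy': -0.1, 'dz': -19.5, 'turn': 0.2807}
0.1 [0.5774 0.0604 0.1647 0.112 ] {'dx': 50.5, 'dy': 2.5, 'dz': -27.6, 'turn': 0.3957}
```

Go to about θ = 0.22 and have a look.

Call:
{"api": "apply_moves", "payload": {
  "series": [
    {"dx": 7,"dy": -1,"dz": -4,"turn": 0.056,"jaw": 1},
    {"dx": 14,"dy": -1,"dz": -8,"turn": 0.11,"jaw": 1},
    {"dx": 22,"dy": -1,"dz": -12,"turn": 0.168,"jaw": 1},
    {"dx": 28,"dy": -1,"dz": -15,"turn": 0.22,"jaw": 1},
    {"dx": 28,"dy": -1,"dz": -15,"turn": 0.22,"jaw": 1}
  ]
}}

```text
time: 17.8
tool_pos: [0.5558, 0.0524, 0.1518]
tool_rot: [0.0, 0.99, 0.143, 0.0]
contact_force: [-0.1, 0.5, 0.3]
gripper_width: 0.002
grasp_force: 0.0
```

```bash
python3 - <<'E'
from k import *; from plant import *
f=grab_frame("scene"); im=cv2.resize(f["pixels"][180:240,230:310,::-1],(800,600),interpolation=2)
for t,c in((.3,(0,255,0)),(.2,(255,255,0)),(.0,(255,0,255))):
  p=((proj(f,deck2w(q,[knob(t,.042),knob(t,.076)]))-[230,180]+.5)*10).astype(int); cv2.line(im,p[0].tolist(),p[1].tolist(),c,1)
cv2.imwrite("pics/k1.png",im)
rows([.25,.2,.15,.1,.05,0],.019)
E
```

```text
[0.5553 0.0524 0.1514] 0.289 [-0.2 -0.  -0.3]
0.25 [0.557  0.053  0.1526 0.283 ] {'dx': 1.8, 'dy': -0.1, 'dz': -1.2, 'turn': 0.0062}
0.2 [0.5637 0.0558 0.1566 0.227 ] {'dx': 9.1, 'dy': -0.9, 'dz': -5.2, 'turn': 0.0622}
0.15 [0.5705 0.0583 0.1606 0.169 ] {'dx': 16.3, 'dy': -1.4, 'dz': -9.2, 'turn': 0.1202}
0.1 [0.5774 0.0604 0.1647 0.112 ] {'dx': 23.5, 'dy': -1.4, 'dz': -13.3, 'turn': 0.1772}
0.05 [0.5845 0.0621 0.1688 0.054 ] {'dx': 30.8, 'dy': -1.0, 'dz': -17.4, 'turn': 0.2352}
0 [ 0.5916  0.0634  0.173  -0.003 ] {'dx': 38.0, 'dy': -0.2, 'dz': -21.6, 'turn': 0.2922}
```

View pics/k1.png

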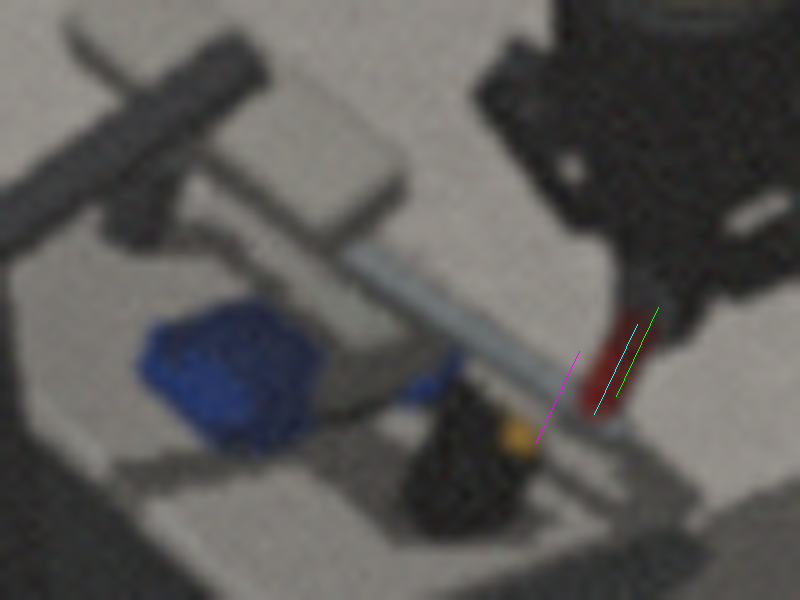

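Call:
{"api": "apply_moves", "payload": {
  "series": [
    {"dx": 5,"dy": -1,"dz": -3,"turn": 0.04,"jaw": 1},
    {"dx": 9,"dy": -1,"dz": -5,"turn": 0.08,"jaw": 1},
    {"dx": 13,"dy": -1,"dz": -7,"turn": 0.12,"jaw": 1},
    {"dx": 17,"dy": -1,"dz": -9,"turn": 0.17,"jaw": 1},
    {"dx": 20,"dy": -1,"dz": -11,"turn": 0.23,"jaw": 1}
  ]
}}

```text
time: 18.27
tool_pos: [0.5715, 0.059, 0.1606]
tool_rot: [-0.0, 1.0, 0.028, -0.004]
contact_force: [-5.9, 1.1, -0.3]
gripper_width: -0.0
grasp_force: 2.7
```

Call:
{"api": "apply_moves", "payload": {
  "series": [
    {"dx": 2,"dy": 0,"dz": 0,"turn": 0.03,"jaw": 1},
    {"dx": 4,"dy": 0,"dz": -1,"turn": 0.06,"jaw": 1},
    {"dx": 6,"dy": 0,"dz": -2,"turn": 0.06,"jaw": 1},
    {"dx": 6,"dy": 0,"dz": -2,"turn": 0.06,"jaw": 1}
  ]
}}

```text
time: 18.6
tool_pos: [0.5787, 0.0599, 0.1639]
tool_rot: [-0.001, 1.0, -0.0, -0.002]
contact_force: [-3.9, 2.1, 3.3]
gripper_width: -0.005
grasp_force: 1.8
```

Call:
{"api": "apply_moves", "payload": {
  "series": [
    {"dx": 2,"dy": 0,"dz": 0,"turn": 0,"jaw": 1},
    {"dx": 4,"dy": 0,"dz": 0,"turn": 0,"jaw": 1},
    {"dx": 4,"dy": 0,"dz": 0,"turn": 0,"jaw": 1}
  ]
}}

```text
time: 18.85
tool_pos: [0.5835, 0.0595, 0.1639]
tool_rot: [-0.0, 1.0, -0.001, -0.001]
contact_force: [-5.0, 0.9, 1.9]
gripper_width: -0.002
grasp_force: 2.2
```

Call:
{"api": "apply_moves", "payload": {
  "series": [
    {"dx": 1.5,"dy": 0,"dz": 0,"turn": 0,"jaw": 1},
    {"dx": 3,"dy": 0,"dz": 0,"turn": 0,"jaw": 1},
    {"dx": 3,"dy": 0,"dz": 0,"turn": 0,"jaw": 1}
  ]
}}

```text
time: 19.1
tool_pos: [0.5843, 0.0597, 0.1636]
tool_rot: [0.0, 1.0, -0.001, -0.004]
contact_force: [-13.4, 0.7, 6.8]
gripper_width: 0.002
grasp_force: 7.0
```

```bash
cat > kk.py <<'E'
from k import *; from plant import *
f=grab_frame("scene"); im=f["pixels"].astype(int)[190:235,270:310]
d=im[:,:,0]-1.6*np.maximum(im[:,:,1],im[:,:,2]); v,u=np.nonzero(d>0); print("red",len(u),u.mean()+270,v.mean()+190, "v range",v.min()+190,v.max()+190)
for t in(.23,.1,.05,.03,0): print(t,proj(f,deck2w(q,knob(t,.06))).round(1))
print(state()["contact_force"].round(1))
E
python3 kk.py
```

```text
red 40 285.4 218.95 v range 214 223
0.23 [[291.9 215.7]]
0.1 [[288.5 217.7]]
0.05 [[287.  218.4]]
0.03 [[286.4 218.6]]
0 [[285.4 219. ]]
[-13.3   1.3   7.3]
```

Call:
{"api": "apply_moves", "payload": {
  "series": [
    {"dx": 1,"dy": 0,"dz": 0,"turn": 0,"jaw": 1},
    {"dx": 1,"dy": 0,"dz": 0,"turn": 0,"jaw": 1},
    {"dx": -10,"dy": 0,"dz": 0,"turn": 0,"jaw": 1},
    {"dx": -40,"dy": 0,"dz": -10,"turn": 0,"jaw": 1},
    {"dx": -80,"dy": 0,"dz": -40,"turn": 0,"jaw": 1}
  ]
}}

```text
time: 19.57
tool_pos: [0.5118, 0.0595, 0.1954]
tool_rot: [0.0, 1.0, -0.002, -0.003]
contact_force: [-0.1, -0.5, -0.2]
gripper_width: -0.001
grasp_force: 0.0
```

Call:
{"api": "apply_moves", "payload": {
  "series": [
    {"dx": -35,"dy": 0,"dz": -20,"turn": 0,"jaw": 1},
    {"dx": -70,"dy": 0,"dz": -40,"turn": 0,"jaw": 1},
    {"dx": -80,"dy": 0,"dz": -40,"turn": 0,"jaw": 1},
    {"dx": -80,"dy": 0,"dz": -40,"turn": 0,"jaw": 1},
    {"dx": -80,"dy": 0,"dz": -40,"turn": 0,"jaw": 1}
  ]
}}

```text
time: 19.98
tool_pos: [0.4342, 0.0599, 0.2395]
tool_rot: [0.0, 1.0, -0.002, 0.001]
contact_force: [-0.1, -1.0, -0.2]
gripper_width: -0.005
grasp_force: 0.0
```

```bash
python3 kk.py; python3 - <<'E'
from k import *; from plant import *
f=grab_frame("scene"); im=f["pixels"].astype(int)
# orange carrier check vs start picture and blue carrier extent
print([(round(r["conf"],2),np.round(r["extent"],1)) for n in("carrier_blue","carrier_orange") for r in spotter.outline_of(f,n)])
a=cv2.imread("pics/scene0.png")[:,:,::-1].astype(int); print("orange diff",np.abs(im-a)[158:178,220:248].mean())
E
```

```text
red 39 285.5897435897436 218.43589743589743 v range 214 223
0.23 [[291.9 215.7]]
0.1 [[288.5 217.7]]
0.05 [[287.  218.4]]
0.03 [[286.4 218.6]]
0 [[285.4 219. ]]
[-0.3  0.2  0.6]
[(0.8, array([250. , 208.2, 272.1, 223.9])), (0.53, array([415. , 260.3, 429.4, 287.9])), (0.74, array([225.7, 158.2, 249.7, 175.8]))]
orange diff 8.760119047619048
```

```bash
python3 -c "
from plant import ticket; print(ticket.job_done())"
```

```text
the job is handed in; nothing more can be done
None
```

The blue-capped carrier lies flat in the nest, cap uphill and released; the keeper bar is pushed home against the cheek (the knob's position in the picture matches shut), and the job is handed in at about 20 s, with the verdict not reported back to me.

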